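Load and level the condiment shelf

TASK

Stand the salt shaker, the egg cup and the small corked bottle upright inside the rimmed bay of the little tilting shelf. Then, with its load on, press the red levelling knob down so that the shelf seats on its foot and the knob sinks on its spring, and turn it while pressing until the bubble of the spirit level lies between its two black lines. Finish like that, still holding the knob pressed down with the bubble centred so that I can tighten the locknut, and leave the other things on the worktop alone.

Things in the scene. Friction and masses are not known exactly. Their poses are not given: they have to be found in the camera images.
- salt_shaker: glass salt shaker with a dull tin cap, round, 42 mm across, 74 mm high; origin at the centre of its underside, z up its axis
- egg_cup: cream egg cup, round, 49 mm across the bowl, 60 mm high, the bowl in its upper half; origin at the centre of its underside, z up its axis
- corked_bottle: small blue-grey glass bottle with a cork, round, 48 mm across its body, 66 mm high (body up to about 40 mm, then a narrower neck and the cork); origin at the centre of its underside, z up its axis
- stand: fixed base of the tilting shelf: dark steel plate 200 x 250 mm; origin on the worktop under its centre, z up. The wooden board above it, 220 mm (x) by 250 mm (y), top about 64 mm above the worktop, tilts about a hinge rod along x at its +y end; its -y end rests on a foot under the knob. Bay, knob and level ride on the board
- bay (a point): centre of the floor of the rimmed bay at the +y half of the board: inside 205 mm along x, 85 mm along y, rim of darker wood 14 mm high and 5 mm thick; x and y along the rims, z up out of the board. Room for the three things in a row along x, about 65 mm apart
- knob_grip (a point): point on the axis of the levelling knob: a red bar 46 mm long (this point's x), 24 wide (y), 26 high, on a black disc 64 mm across. The point is 19 mm above the disc, 7 mm below the bar's top: a TCP here pinches the bar across its width with the fingertips on the disc, to push on it. The knob sits at the board's -y end, 140 mm from the bay's middle, and stays as turned (friction up to 0.3 Nm)
- knob_push (a joint): how far the knob is pushed down into the board on its own spring, m: 0 up, 0.010 fully in. It begins to sink at about 9 N and takes 15 N at the full 0.010; wanted at least 0.0015 (3 to 7 mm is a good push)
- seat (a joint): seating of the board on its foot, rad: 0 sprung up (knob end about 5 mm high), 0.03 pressed home, wanted over 0.025. About 5 to 6 N down on the knob seats it, before the knob itself starts to sink; it springs up when let go. Seating moves the bubble about 15 mm toward +y, so the bubble tells the truth only while pressed
- vial (a point): middle of the spirit level, between its two black lines (24 mm apart), on top of a white block 34 x 110 x 12 mm with a bright green window at the board's far (+x) edge, 115 mm from the knob's axis; its y axis runs along the level, toward the bay
- bubble (a point): middle of the pale bubble, 16 x 8 mm. Its offset from vial along the level's y shows the tilt, 0.5 mm per mrad, toward the high end. Turning the knob clockwise seen from above raises the knob end (-y): per rad 0.03 rad of tilt, 5 mm of height at the knob, and 15 mm of bubble toward -y. The foot always starts too low: when pressed it needs 0.5 to 1.4 rad clockwise
- cotton_reel: a bystander, to be left alone: wooden reel with red thread, 34 mm across, 44 mm high, standing; origin at its underside
- candle_stub: a bystander, to be left alone: stub of a white candle, 22 mm across, 51 mm high, standing; origin at its underside
- biscuit_cutter: a bystander, to be left alone: tin ring, 63 mm across, 26 mm high; origin at its underside
- polish_tin: a bystander, to be left alone: round flat tin with a black lid, 68 mm across, 22 mm high; origin at its underside
- dripping_jar: a bystander, to be left alone: lidded jar, 105 mm across, 111 mm high, on top of the green box at the back; origin at its underside

How it is judged:
On the way:
1. the salt shaker, the egg cup and the corked bottle stand upright in the bay, let go (x of salt_shaker in the frame of bay between -0.09 and 0.09 m and y of salt_shaker in the frame of bay between -0.032 and 0.032 m and z of salt_shaker in the frame of bay between -0.008 and 0.008 m and angle between each of salt_shaker, egg_cup, corked_bottle's own z axis and vertical below 0.2 rad and contact force between the fingers and salt_shaker below 0.2 N and x of egg_cup in the frame of bay between -0.09 and 0.09 m and y of egg_cup in the frame of bay between -0.032 and 0.032 m and z of egg_cup in the frame of bay between -0.008 and 0.008 m and contact force between the fingers and egg_cup below 0.2 N and x of corked_bottle in the frame of bay between -0.09 and 0.09 m and y of corked_bottle in the frame of bay between -0.032 and 0.032 m and z of corked_bottle in the frame of bay between -0.008 and 0.008 m and contact force between the fingers and corked_bottle below 0.2 N), for 0.2 s.
At the end, for the whole second after the job is handed in: All three things upright in the bay (0.2 rad), untouched; fingers pressing the knob over 5 N, seat joint over 0.025 rad, knob pushed in over 1.5 mm; bubble within 4 mm of the level's middle; no bystander moved 30 mm or leaning over 0.35 rad (all of step 1 and y of bubble in the frame of vial between -0.004 and 0.004 m and value of joint seat above 0.025 rad and value of joint knob_push above 0.0015 m and contact force between the fingers and knob_push above 5 N and distance of each of cotton_reel, candle_stub, biscuit_cutter, polish_tin, dripping_jar from where it was at the start of the episode below 0.03 m and angle between each of cotton_reel, candle_stub, biscuit_cutter, polish_tin, dripping_jar's own z axis and vertical below 0.35 rad); the arm keeps its last pose, push and grip.
It fails at once if a bystander is pushed more than 30 mm or knocked over (distance of any of cotton_reel, candle_stub, biscuit_cutter, polish_tin, dripping_jar from where it was at the start of the episode above 0.03 m or angle between any of cotton_reel, candle_stub, biscuit_cutter, polish_tin, dripping_jar's own z axis and vertical above 0.35 rad).
It also fails if it takes over 72 s, if anything falls off the work surface, if the arm or the gripper's body presses on something with over 40 N, if the wrist force passes 120 N, or if a joint passes its speed limit or range.

ROBOT

A 6-joint arm with a two-finger parallel gripper is mounted at the origin on a cart in front of the work surface, level with it; the furniture and walls round the work are solid. World frame = base frame: x ahead of the robot, y to its left, z up, the work surface at z = 0. Lengths are in m, angles in rad, forces in N, time in s.
With the tool pointing down it reaches from about 0.35 to 0.975 m from the base axis. Payload 4.9 kg.
Tool frame: the origin (TCP) lies between the finger pads, 19 mm behind the fingertips; this is the grasp point; z points along the fingers, y is the line along which they close (so a half turn about z gives the same grasp; the last joint's range is limited). The gripper opens to 85 mm and grips with 20 to 120 N. Pads are 22 mm wide; open, the fingers measure 114 mm over their backs; the gripper's body (76 mm by 85 mm) begins 54 mm behind the grasp point. The pads swing forward as they close: fully open they stand 13 mm farther back than shut.
Start: joints at [0.992, 0.053, 1.613, -0, 1.476, -0.119], TCP at [0.277, 0.56, 0.25] pointing down, gripper open.
Joint ranges: [-3.01, 3.01], [-1.01, 2.22], [0.06, 2.58], [-1.02, 4.17], [0.09, 2.62], [-3.14, 3.14]. Speed limits (rad/s): [2.57, 2.57, 3.14, 3.14, 3.14, 3.14].

INTERFACE

Orientations are given as a rotation vector (axis times angle).
In Python, from station import ctrl gives the robot as it stands.
- The arm moves only by the shell command python3 -m jog 'ROWS' [FORCE]. ROWS is rows parted by semicolons, their numbers by spaces, 1 to 20 of them, each of 7 numbers: the finger opening in m, then dx, dy, dz in m, then a rotation vector rx, ry, rz in rad; each row is the pose to reach, as a shift and turn from the pose commanded when the command began, along the tool's axes at that moment; what a row does not reach only later rows make up. A row lasts 1/12 s, in which the tool goes at most 0.0417 m and 0.125 rad, less where a joint would pass 70% of its speed; a pose out of reach is approached as far as the arm can. The fingers move at their own pace and stop on an object; FORCE is the grip in N (left out, the last holds). Time passes only in rows, so rows that do not move let the fingers close. It prints the time, the measured TCP pose, the force, the opening and the grip force at its end.
- ctrl.get_obs(): the state, without advancing time (a new reading comes with each control period).
- ctrl.get_image(name): name is "scene" or "top" or "wrist"; returns the picture (400x640x3 uint8, red, green, blue); there is no depth.
- ctrl.camera_params(name): a dict with "fx", "fy", "cx", "cy" (pixels), "T" (4x4, takes a point from camera to world coordinates); the wrist camera has in their place "tool_from_camera" (4x4, takes a point from camera to tool coordinates, whose origin is the TCP and whose axes are the flange's). Camera axes: x right, y down, z forward; pixel columns grow to the right and rows downward; lengths in m; the calibration is good to about 2 mm. A picture is of the moment at which its call begins: read the wrist's pose just before it. camera_params takes no time and is no camera call.
- ctrl.finish_job(): hands the job in; it is judged then, once.
Trained networks look in the newest picture that a camera, given by its name, has taken for a name from the list of things; names that differ only in an ending like _2 or _b are one class to them, and where a whole thing is asked for, a point or a joint stands for the part that bears it (a point fixed in the world has none). Each returns a list of dicts, best first, with "p" (0 to 1); they miss things now and then, are a little off and sometimes report something else, mostly with a low value. They report only what shows in the picture. A call takes as long as a camera call.
- ctrl.find_in(camera, thing): "extent" ([left, top, right, bottom] in pixels, round what is visible of it).
- ctrl.cut_out(camera, thing): "mask" (400x640 bool, what is visible of it) and "extent" ([left, top, right, bottom] in pixels, round what is visible of it).
- ctrl.tip_of(camera, thing): "xy" ([column, row] in pixels: a listed point, or the origin of a listed thing).
The state is a dict: "t": time; "q": joint angles; "dq": joint speeds; "effort": joint torques, N m; "tool_pos": TCP position; "tool_rot": TCP orientation; "contact_force": force on the tool from outside, world axes, zero at the start; "wrist_torque": the same for the moment, N m; "opening": finger opening in m; "grip_force": force on a finger pad.
Only numpy, scipy, OpenCV 4.12 (cv2) and the standard library are available. Lean on these libraries where they do the work, as an engineer would, in place of code of your own. Each camera call takes 0.05 s, during which the arm holds its last target. There are 200 camera calls.

## Working session

There is one attempt and no reset: what is moved stays moved. The work goes in short steps, Python scripts to look and compute and a shell command to move; the robot and the scene stay as the last step left them, time stands still between calls to the robot, and variables do not carry over. Pictures are saved under pics/ and viewed, at most 14 in all, crops included, and the job is handed in when it is done.

```bash
ls; mkdir -p pics
cat > h.py <<'E'
from station import ctrl
import numpy as np, cv2
from scipy.spatial.transform import Rotation as R
def cam(n):
    p=ctrl.camera_params(n)
    if 'T' in p: T=np.array(p['T'])
    else:
        o=ctrl.get_obs(); W=np.eye(4); W[:3,:3]=R.from_rotvec(o['tool_rot']).as_matrix(); W[:3,3]=o['tool_pos']
        T=W@np.array(p['tool_from_camera'])
    return p,T
def ray(n,uv,z):
    p,T=cam(n); d=T[:3,:3]@np.array([(uv[0]-p['cx'])/p['fx'],(uv[1]-p['cy'])/p['fy'],1]); o=T[:3,3]
    return o+d*(z-o[2])/d[2]
def proj(n,X):
    p,T=cam(n); c=np.linalg.inv(T)@np.append(X,1); return np.array([p['fx']*c[0]/c[2]+p['cx'],p['fy']*c[1]/c[2]+p['cy']])
def snap(n,f):
    im=ctrl.get_image(n); cv2.imwrite('pics/'+f,im[:,:,::-1]); return im
E
python3 - <<'E'
from h import *
for n in ('top','scene'): 
    snap(n,n+'0.png'); print(n,np.round(cam(n)[1],3).tolist())
for th,z in dict(salt_shaker=0,egg_cup=0,corked_bottle=0,stand=0,bay=.064,knob_grip=.09,vial=.08,bubble=.08,cotton_reel=0,candle_stub=0,biscuit_cutter=0,polish_tin=0,dripping_jar=.1).items():
    for n in ('top','scene'):
        r=ctrl.tip_of(n,th)
        for k in r[:2]: print(th,n,round(k['p'],2),np.round(k['xy'],1),np.round(ray(n,k['xy'],z),3))
o=ctrl.get_obs();print(o['tool_rot'],o['t'],R.from_rotvec(o['tool_rot']).as_matrix().round(3))
E
```

```text
pics
top [[0.0, -0.992, 0.126, 0.376], [-1.0, 0.0, 0.002, -0.139], [-0.002, -0.126, -0.992, 1.743], [0.0, 0.0, 0.0, 1.0]]
scene [[0.397, -0.414, 0.819, -0.509], [-0.918, -0.191, 0.348, -0.611], [0.012, -0.89, -0.456, 0.721], [0.0, 0.0, 0.0, 1.0]]
salt_shaker top 0.41 [323.1 237.1] [ 0.455 -0.131  0.   ]
salt_shaker scene 0.8 [302.3 245.4] [ 0.466 -0.128  0.   ]
egg_cup top 0.71 [350.7 228.6] [ 0.488 -0.238  0.   ]
egg_cup scene 0.79 [334.8 247.6] [ 0.499 -0.233  0.   ]
egg_cup scene 0.59 [299.1 245.9] [ 0.459 -0.119  0.   ]
corked_bottle top 0.45 [395.1 231.2] [ 0.478 -0.411  0.   ]
corked_bottle scene 0.84 [383.1 261.8] [ 0.488 -0.403  0.   ]
stand top 0.79 [249. 212.] [0.553 0.158 0.   ]
stand scene 0.72 [249.1 217.2] [0.556 0.143 0.   ]
bay top 0.57 [227.2 206.7] [0.566 0.23  0.064]
bay scene 0.93 [228.8 200.1] [0.542 0.218 0.064]
knob_grip top 0.73 [377.  205.1] [ 0.569 -0.331  0.09 ]
knob_grip top 0.55 [262.9 219.8] [0.514 0.091 0.09 ]
knob_grip scene 0.45 [253.5 199.8] [0.54  0.105 0.09 ]
vial top 0.77 [262. 189.] [0.631 0.098 0.08 ]
vial scene 0.92 [267.2 191.9] [0.636 0.105 0
[... 206 characters left out ...]
75.  204.7] [ 0.581 -0.334  0.   ]
candle_stub scene 0.52 [370.4 241.1] [ 0.588 -0.33   0.   ]
candle_stub scene 0.24 [248.9 216.4] [0.561 0.147 0.   ]
biscuit_cutter top 0.48 [411.9 211.3] [ 0.555 -0.478  0.   ]
biscuit_cutter scene 0.79 [412.1 258.9] [ 0.542 -0.484  0.   ]
biscuit_cutter scene 0.44 [336.1 249.3] [ 0.492 -0.241  0.   ]
polish_tin top 0.68 [435.9 240.9] [ 0.44  -0.568  0.   ]
polish_tin scene 0.7 [434.6 281.7] [ 0.454 -0.569  0.   ]
dripping_jar top 0.73 [331.9 166.3] [ 0.714 -0.164  0.1  ]
dripping_jar scene 0.88 [344.3 181.2] [ 0.816 -0.145  0.1  ]
[-7.15859518e-01 -3.05892566e+00 -1.92000385e-05] 1.4 [[-0.896  0.444 -0.   ]
 [ 0.444  0.896  0.   ]
 [ 0.     0.    -1.   ]]
```

Run:
```python
import cv2
a=cv2.imread('pics/top0.png')[130:290,180:480]; cv2.imwrite('pics/topc.png',cv2.resize(a,None,fx=2.6,fy=2.6,interpolation=cv2.INTER_CUBIC))
a=cv2.imread('pics/scene0.png')[130:310,180:480]; cv2.imwrite('pics/scenec.png',cv2.resize(a,None,fx=2.6,fy=2.6,interpolation=cv2.INTER_CUBIC))
```

```text
(no output)
```

View pics/topc.png

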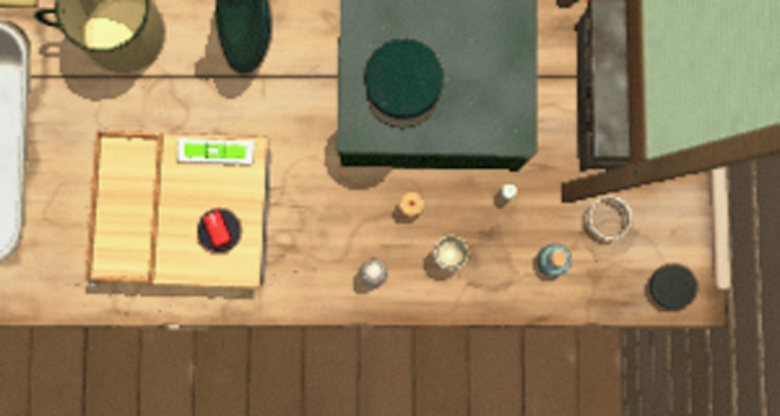

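View pics/scenec.png

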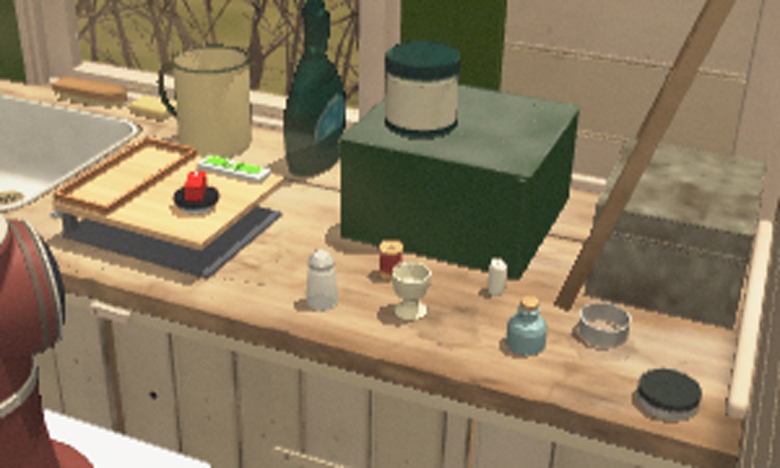

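```bash
cat >> h.py <<'E'
def shift(pos,heading):
    # heading deg = world direction of tool y ; tool z down
    o=ctrl.get_obs(); Rm=R.from_rotvec(o['tool_rot']).as_matrix(); h=np.radians(heading)
    y=np.array([np.cos(h),np.sin(h),0]); z=np.array([0,0,-1.]); G=np.c_[np.cross(y,z),y,z]
    d=Rm.T@(np.array(pos)-o['tool_pos']); r=R.from_matrix(Rm.T@G).as_rotvec()
    print('shift',np.round(d,4),np.round(r,4),'rows',max(np.linalg.norm(d)/.0417,np.linalg.norm(r)/.125),'t',o['t'],'tcp',np.round(o['tool_pos'],4))
E
python3 - <<'E'
from h import *
print(np.round(ctrl.camera_params('wrist')['tool_from_camera'],3),ctrl.camera_params('wrist')['fx'])
print(ray('top',(323.5,234),.07),ray('top',(353,227.3),.06),ray('top',(394.2,229.2),.066))
shift((.46,.17,.33),0)
E
```

```text
[[ 0.001 -0.956 -0.293  0.075]
 [ 1.     0.     0.001  0.   ]
 [-0.001 -0.293  0.956 -0.125]
 [ 0.     0.     0.     1.   ]] 343.7508274689122
[ 0.46310117 -0.13299946  0.07      ] [ 0.48873191 -0.2436443   0.06      ] [ 0.48123199 -0.39712355  0.066     ]
shift [-0.3368 -0.2685 -0.08  ] [-0.    -0.     1.111] rows 10.506048282368903 t 1.4 tcp [0.2773 0.5601 0.25  ]
```

```bash
python3 -m jog '0.085 -0.337 -0.2685 -0.08 0 0 1.111;0.085 -0.337 -0.2685 -0.08 0 0 1.111;0.085 -0.337 -0.2685 -0.08 0 0 1.111;0.085 -0.337 -0.2685 -0.08 0 0 1.111;0.085 -0.337 -0.2685 -0.08 0 0 1.111;0.085 -0.337 -0.2685 -0.08 0 0 1.111;0.085 -0.337 -0.2685 -0.08 0 0 1.111;0.085 -0.337 -0.2685 -0.08 0 0 1.111;0.085 -0.337 -0.2685 -0.08 0 0 1.111;0.085 -0.337 -0.2685 -0.08 0 0 1.111;0.085 -0.337 -0.2685 -0.08 0 0 1.111;0.085 -0.337 -0.2685 -0.08 0 0 1.111;0.085 -0.337 -0.2685 -0.08 0 0 1.111' 30
python3 - <<'E'
from h import *
snap('wrist','w1.png')
for th,z in dict(bay=.064,knob_grip=.1,vial=.081,bubble=.081,stand=0).items():
    for k in ctrl.tip_of('wrist',th)[:2]: print(th,round(k['p'],2),np.round(k['xy'],1),np.round(ray('wrist',k['xy'],z),4))
m=ctrl.cut_out('wrist','knob_grip'); print([ (x['p'],x['extent']) for x in m])
shift((.48,-.39,.28),0)
E
```

```text
t: 2.48
tool_pos: [0.4606, 0.1691, 0.3304]
tool_rot: [-2.224, -2.219, -0.001]
contact_force: [-0.4, 0.2, -0.2]
opening: 0.0851
grip_force: 0.0
bay 0.73 [407. 114.] [0.5592 0.228  0.064 ]
knob_grip 0.86 [373.1 244. ] [0.5229 0.0886 0.1   ]
vial 0.76 [471.1 227.3] [0.6391 0.1018 0.081 ]
bubble 0.59 [469.8 224.6] [0.6372 0.1051 0.081 ]
stand 0.71 [386.4 167.8] [0.553  0.1555 0.    ]
[(0.77, [343.8, 210.3, 401.3, 263.3])]
shift [-0.5608  0.0193  0.0497] [-0.0006  0.      0.0018] rows 13.50978512513315 t 2.8333 tcp [0.4597 0.1708 0.3297]
```

View pics/w1.png

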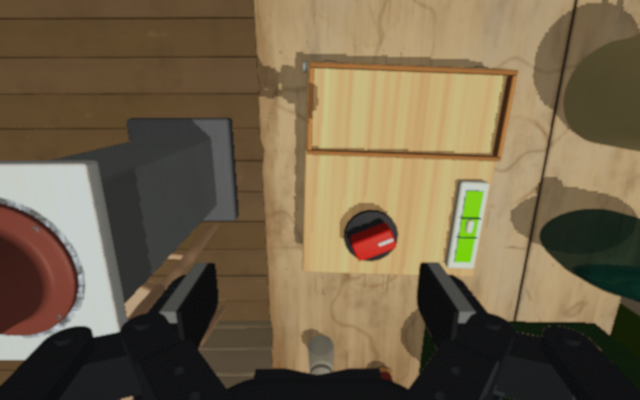

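```bash
python3 - <<'E'
from h import *
for uv in [(307,63),(517,71),(502,160),(306,154)]: print(ray('wrist',uv,.078).round(4))
E
python3 -m jog '0.085 -0.43 0.015 0 0 0 0;0.085 -0.43 0.015 0 0 0 0;0.085 -0.43 0.015 0 0 0 0;0.085 -0.43 0.015 0 0 0 0;0.085 -0.43 0.015 0 0 0 0;0.085 -0.43 0.015 0 0 0 0;0.085 -0.43 0.015 0 0 0 0;0.085 -0.43 0.015 0 0 0 0;0.085 -0.43 0.015 0 0 0 0;0.085 -0.43 0.015 0 0 0 0;0.085 -0.43 0.015 0 0 0 0;0.085 -0.43 0.015 0 0 0 0;0.085 -0.43 0.015 0 0 0 0'
python3 - <<'E'
from h import *
snap('wrist','w2.png')
for th,z in dict(salt_shaker=0,egg_cup=0,corked_bottle=0,cotton_reel=0,candle_stub=0,biscuit_cutter=0).items():
    for k in ctrl.tip_of('wrist',th)[:2]: print(th,round(k['p'],2),np.round(k['xy'],1),np.round(ray('wrist',k['xy'],z),4))
    for k in ctrl.find_in('wrist',th)[:2]: print('   ext',round(k['p'],2),np.round(k['extent'],1))
print(ctrl.get_obs()['tool_pos'])
E
```

```text
[0.4494 0.2792 0.078 ]
[0.665 0.272 0.078]
[0.6643 0.1799 0.078 ]
[0.4477 0.186  0.078 ]
t: 3.92
tool_pos: [0.4753, -0.2598, 0.3296]
tool_rot: [-2.221, -2.22, -0.001]
contact_force: [0.3, -0.6, 0.0]
opening: 0.0854
grip_force: 0.0
salt_shaker 0.62 [307.3  52.1] [ 0.4636 -0.1307  0.    ]
   ext 0.61 [294.3  26.7 326.6  71.1]
egg_cup 0.88 [330.1 144.2] [ 0.4932 -0.2426  0.    ]
   ext 0.77 [311.8 127.2 355.  174.6]
corked_bottle 0.62 [321.2 254.5] [ 0.4825 -0.4025 -0.    ]
   ext 0.74 [307.  239.3 339.7 285. ]
cotton_reel 0.86 [388.  100.5] [ 0.5659 -0.1881  0.    ]
   ext 0.89 [374.1  85.7 410.1 114.1]
candle_stub 0.94 [394.4 208.7] [ 0.5837 -0.3331  0.    ]
   ext 0.56 [386.5 201.8 415.8 225.3]
biscuit_cutter 0.82 [362.9 302.8] [ 0.5456 -0.484   0.    ]
   ext 0.86 [345.5 286.9 392.4 330.3]
[ 0.47521512 -0.25996684  0.33004982]
```

View pics/w2.png

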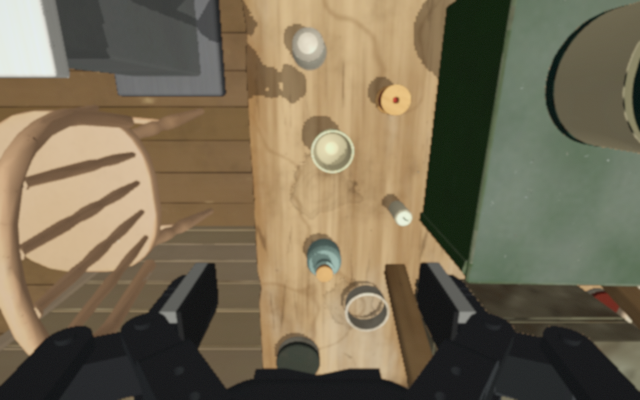

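Run:
```python
from h import *
for z in (0,.1,.2,.3,.4): print(z,ray('scene',(397,247),z).round(3),ray('top',(396.5,204),z).round(3),ray('wrist',(398,265),z).round(3))
print(ray('wrist',(324.5,273),.066),ray('wrist',(310,41),.07),ray('wrist',(333,151),.06))
b=.034
shift((.484,-.4,.2),0);shift((.484,-.4,.2),90)
```

```text
0 [ 0.59  -0.423  0.   ] [ 0.584 -0.418  0.   ] [ 0.595 -0.42   0.   ]
0.1 [ 0.437 -0.449  0.1  ] [ 0.572 -0.402  0.1  ] [ 0.568 -0.369  0.1  ]
0.2 [ 0.285 -0.475  0.2  ] [ 0.56  -0.386  0.2  ] [ 0.542 -0.317  0.2  ]
0.3 [ 0.133 -0.501  0.3  ] [ 0.548 -0.37   0.3  ] [ 0.516 -0.265  0.3  ]
0.4 [-0.02  -0.528  0.4  ] [ 0.536 -0.354  0.4  ] [ 0.49  -0.214  0.4  ]
[ 0.48513098 -0.39746216  0.066     ] [ 0.46823901 -0.12984339  0.07      ] [ 0.49392523 -0.24412564  0.06      ]
shift [-0.14    0.0088  0.13  ] [ 0.0001 -0.      0.0002] rows 4.587763575378866 t 4.5667 tcp [ 0.4752 -0.26    0.33  ]
shift [-0.14    0.0088  0.13  ] [ 1.0000e-04  0.0000e+00 -1.5706e+00] rows 12.564982017686585 t 4.5667 tcp [ 0.4752 -0.26    0.33  ]
```

```bash
python3 -m jog '0.07 -0.139 0.0083 0.1 0 0 0;0.07 -0.139 0.0083 0.1 0 0 0;0.07 -0.139 0.0083 0.1 0 0 0;0.07 -0.139 0.0083 0.1 0 0 0;0.07 -0.139 0.0083 0.1 0 0 0;0.07 -0.139 0.0083 0.3 0 0 0;0.07 -0.139 0.0083 0.3 0 0 0;0.07 -0.139 0.0083 0.3 0 0 0;0.07 -0.139 0.0083 0.3 0 0 0;0.07 -0.139 0.0083 0.3 0 0 0;0.07 -0.139 0.0083 0.3 0 0 0;0.07 -0.139 0.0083 0.3 0 0 0;0.03 -0.139 0.0083 0.3 0 0 0;0.03 -0.139 0.0083 0.3 0 0 0;0.03 -0.139 0.0083 0.3 0 0 0;0.03 -0.139 0.0083 0.3 0 0 0;0.03 -0.139 0.0083 0.3 0 0 0;0.03 -0.139 0.0083 0.3 0 0 0' 30
```

```text
t: 6.07
tool_pos: [0.4857, -0.4013, 0.0345]
tool_rot: [2.216, 2.216, -0.0]
contact_force: [0.1, 0.1, 6.3]
opening: 0.0458
grip_force: 31.5
```

```bash
python3 -m jog '0.03 0 0 -0.2 0 0 0;0.03 0 0 -0.2 0 0 0;0.03 0 0 -0.2 0 0 0;0.03 0 0 -0.2 0 0 0;0.03 0 0 -0.2 0 0 0;0.03 0.628 0.073 -0.2 0 0 0;0.03 0.628 0.073 -0.2 0 0 0;0.03 0.628 0.073 -0.2 0 0 0;0.03 0.628 0.073 -0.2 0 0 0;0.03 0.628 0.073 -0.2 0 0 0;0.03 0.628 0.073 -0.2 0 0 0;0.03 0.628 0.073 -0.2 0 0 0;0.03 0.628 0.073 -0.2 0 0 0;0.03 0.628 0.073 -0.2 0 0 0;0.03 0.628 0.073 -0.2 0 0 0'; python3 -m jog '0.03 0.211 0.024 0 0 0 0;0.03 0.211 0.024 0 0 0 0;0.03 0.211 0.024 0 0 0 0;0.03 0.211 0.024 0 0 0 0;0.03 0.211 0.024 0 0 0 0;0.03 0.211 0.024 0 0 0 0;0.03 0.211 0.024 0 0 0 0;0.03 0.211 0.024 0 0 0 0'
python3 -c "
from h import *
shift((.5566,.2293,.105),0)
snap('wrist','w3.png')"
```

```text
t: 7.32
tool_pos: [0.5316, 0.0168, 0.2317]
tool_rot: [2.22, 2.22, 0.003]
contact_force: [2.1, 0.2, -1.7]
opening: 0.0458
grip_force: 31.8
t: 7.98
tool_pos: [0.5556, 0.2258, 0.2308]
tool_rot: [2.22, 2.222, 0.001]
contact_force: [0.2, -0.9, -0.7]
opening: 0.0458
grip_force: 31.8
shift [0.0035 0.0009 0.1258] [0.0011 0.0004 0.0009] rows 3.017961005626066 t 7.9833 tcp [0.5556 0.2258 0.2308]
```

View pics/w3.png

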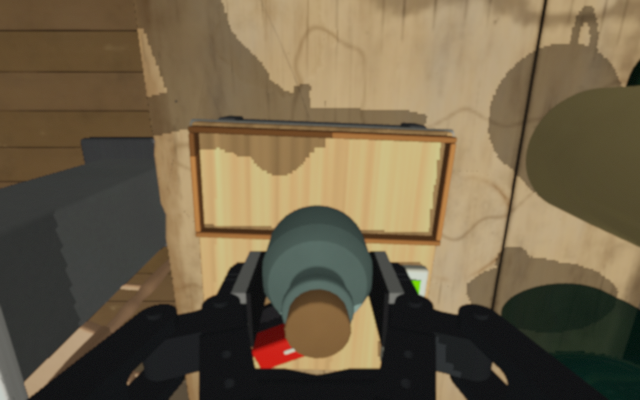

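```bash
python3 -m jog '0.03 0.003 0 0.122 0 0 0;0.03 0.003 0 0.122 0 0 0;0.03 0.003 0 0.122 0 0 0;0.03 0.003 0 0.122 0 0 0;0.03 0.003 0 0.122 0 0 0'; python3 -m jog '0.03 0 0 0.003 0 0 0;0.03 0 0 0.006 0 0 0;0.03 0 0 0.006 0 0 0'
```

```text
t: 8.45
tool_pos: [0.5543, 0.2269, 0.1065]
tool_rot: [-2.222, -2.218, 0.007]
contact_force: [-0.1, 0.0, -0.3]
opening: 0.0457
grip_force: 31.9
t: 8.7
tool_pos: [0.557, 0.2288, 0.1045]
tool_rot: [2.221, 2.22, 0.005]
contact_force: [0.3, -0.4, -1.5]
opening: 0.0455
grip_force: 31.8
```

```bash
python3 -m jog '0.03 0 0 0.003 0 0 0;0.03 0 0 0.003 0 0 0;0.03 0 0 0.003 0 0 0'
```

```text
t: 8.95
tool_pos: [0.5557, 0.2289, 0.0995]
tool_rot: [2.221, 2.221, 0.001]
contact_force: [-0.1, 0.2, -0.9]
opening: 0.0458
grip_force: 31.8
```

```bash
python3 -m jog '0.03 0 0 0.003 0 0 0;0.03 0 0 0.003 0 0 0;0.03 0 0 0.003 0 0 0'
```

```text
t: 9.2
tool_pos: [0.5562, 0.2291, 0.0981]
tool_rot: [2.221, 2.221, 0.001]
contact_force: [-3.5, -0.8, 7.7]
opening: 0.0457
grip_force: 32.5
```

```bash
python3 -m jog '0.07 0 0 0 0 0 0;0.07 0 0 0 0 0 0;0.07 0 0 0 0 0 0;0.07 0 0 0 0 0 0;0.07 0 0 -0.15 0 0 0;0.07 0 0 -0.15 0 0 0;0.07 0 0 -0.15 0 0 0;0.07 -0.4726 -0.063 -0.15 0 0 -1.571;0.07 -0.4726 -0.063 -0.15 0 0 -1.571;0.07 -0.4726 -0.063 -0.15 0 0 -1.571;0.07 -0.4726 -0.063 -0.15 0 0 -1.571;0.07 -0.4726 -0.063 -0.15 0 0 -1.571;0.07 -0.4726 -0.063 -0.15 0 0 -1.571;0.07 -0.4726 -0.063 -0.15 0 0 -1.571;0.07 -0.4726 -0.063 -0.15 0 0 -1.571;0.07 -0.4726 -0.063 -0.15 0 0 -1.571;0.07 -0.4726 -0.063 -0.15 0 0 -1.571;0.07 -0.4726 -0.063 -0.15 0 0 -1.571;0.07 -0.4726 -0.063 -0.15 0 0 -1.571;0.07 -0.4726 -0.063 -0.15 0 0 -1.571'
python3 - <<'E'
from h import *
ctrl.get_image('wrist'); ctrl.get_image('top')
for n in ('wrist','top'):
  for th in ('egg_cup','salt_shaker','corked_bottle'):
    for k in ctrl.tip_of(n,th)[:1]: print(n,th,round(k['p'],2),np.round(k['xy'],1),np.round(ray(n,k['xy'],.064 if th[0]=='c' else 0),4))
print(ctrl.get_obs()['q'])
shift((.493,-.2435,.043),90)
E
```

```text
t: 10.87
tool_pos: [0.4917, -0.2474, 0.2461]
tool_rot: [0.113, 3.14, -0.002]
contact_force: [0.5, 1.2, -0.0]
opening: 0.0702
grip_force: 0.0
wrist egg_cup 0.59 [320.9 167.4] [ 0.4919 -0.24    0.    ]
wrist salt_shaker 0.78 [423.8 133.7] [ 0.4642 -0.127   0.    ]
top egg_cup 0.66 [226.4 209.1] [0.5639 0.2468 0.    ]
top salt_shaker 0.66 [228.6 212.7] [0.5498 0.2378 0.    ]
top corked_bottle 0.51 [228.4 210.6] [0.5513 0.2249 0.064 ]
[-5.92965694e-01 -1.25582680e-01  1.79352206e+00  1.76524489e-04
  1.47394444e+00 -2.09016211e+00]
shift [-0.0003 -0.001   0.2028] [ 0.0003 -0.0002 -0.0736] rows 4.864293143265002 t 11.2667 tcp [ 0.4928 -0.2426  0.2458]
```

```bash
python3 -m jog '0.07 0 -0.001 0.202 0 0 -0.074;0.07 0 -0.001 0.202 0 0 -0.074;0.07 0 -0.001 0.202 0 0 -0.074;0.07 0 -0.001 0.202 0 0 -0.074;0.07 0 -0.001 0.202 0 0 -0.074;0.07 0 -0.001 0.202 0 0 -0.074;0.07 0 -0.001 0.202 0 0 -0.074;0.03 0 -0.001 0.202 0 0 -0.074;0.03 0 -0.001 0.202 0 0 -0.074;0.03 0 -0.001 0.202 0 0 -0.074;0.03 0 -0.001 0.202 0 0 -0.074;0.03 0 -0.001 0.202 0 0 -0.074;0.03 0 -0.001 0.202 0 0 -0.074' 25
```

```text
t: 12.35
tool_pos: [0.495, -0.246, 0.0478]
tool_rot: [0.001, 3.136, -0.004]
contact_force: [0.1, 3.3, 6.5]
opening: 0.0471
grip_force: 26.0
```

```bash
python3 -m jog '0.03 0 0 -0.2 0 0 0;0.03 0 0 -0.2 0 0 0;0.03 0 0 -0.2 0 0 0;0.03 0 0 -0.2 0 0 0;0.03 0 0 -0.2 0 0 0;0.03 -0.129 0.471 -0.2 0 0 0;0.03 -0.129 0.471 -0.2 0 0 0;0.03 -0.129 0.471 -0.2 0 0 0;0.03 -0.129 0.471 -0.2 0 0 0;0.03 -0.129 0.471 -0.2 0 0 0;0.03 -0.129 0.471 -0.2 0 0 0;0.03 -0.129 0.471 -0.2 0 0 0;0.03 -0.129 0.471 -0.2 0 0 0;0.03 -0.129 0.471 -0.2 0 0 0;0.03 -0.129 0.471 -0.2 0 0 0;0.03 -0.129 0.471 -0.2 0 0 0;0.03 -0.129 0.471 -0.2 0 0 0;0.03 -0.129 0.471 -0.2 0 0 0;0.03 -0.129 0.471 -0.2 0 0 0'
python3 - <<'E'
from h import *
snap('wrist','w4.png')
shift((.622,.227,.118),90)
E
```

```text
t: 13.93
tool_pos: [0.622, 0.2277, 0.245]
tool_rot: [-0.003, 3.14, -0.0]
contact_force: [-0.7, 0.1, -1.1]
opening: 0.0469
grip_force: 26.4
shift [1.000e-04 7.000e-04 1.269e-01] [-0.0004  0.0012  0.0003] rows 3.0432898756796485 t 13.9833 tcp [0.6219 0.2264 0.2449]
```

View pics/w4.png

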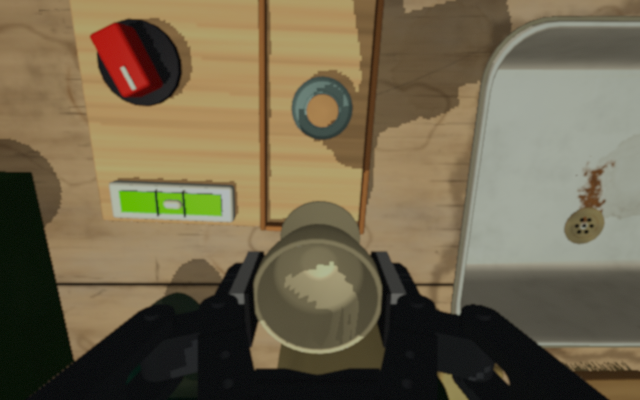

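```bash
python3 - <<'E'
from h import *
for uv,z in [((322,108),.13),((264,228),.078),((362,232),.078),((263,100),.078),((375,50),.078)]: print(ray('wrist',uv,z).round(4))
E
python3 -m jog '0.03 0 0 0.122 0 0 0;0.03 0 0 0.122 0 0 0;0.03 0 0 0.122 0 0 0;0.03 0 0 0.127 0 0 0;0.03 0 0 0.129 0 0 0;0.03 0 0 0.129 0 0 0'
```

```text
[0.5548 0.2301 0.13  ]
[0.6619 0.1786 0.078 ]
[0.6657 0.268  0.078 ]
[0.5502 0.1827 0.078 ]
[0.5125 0.2721 0.078 ]
t: 14.48
tool_pos: [0.6226, 0.2253, 0.1167]
tool_rot: [0.003, 3.14, 0.0]
contact_force: [-0.0, -0.1, -0.2]
opening: 0.0474
grip_force: 26.0
```

```bash
python3 -m jog '0.03 0 0 0.002 0 0 0;0.03 0 0 0.004 0 0 0;0.03 0 0 0.004 0 0 0'
```

```text
t: 14.73
tool_pos: [0.6228, 0.2262, 0.1129]
tool_rot: [0.001, 3.139, 0.001]
contact_force: [0.3, 0.1, -0.3]
opening: 0.0471
grip_force: 26.0
```

```bash
python3 -m jog '0.03 0 0 0.002 0 0 0;0.03 0 0 0.002 0 0 0'
```

```text
t: 14.9
tool_pos: [0.623, 0.2263, 0.1109]
tool_rot: [0.001, 3.138, 0.001]
contact_force: [0.2, -0.4, 5.6]
opening: 0.0469
grip_force: 26.2
```

```bash
python3 -m jog '0.07 0 0 0 0 0 0;0.07 0 0 0 0 0 0;0.07 0 0 0 0 0 0;0.07 0 0 0 0 0 0;0.07 0 0 -0.13 0 0 0;0.07 0 0 -0.13 0 0 0;0.07 0 0 -0.13 0 0 0;0.07 0.157 -0.357 -0.13 0 0 0;0.07 0.157 -0.357 -0.13 0 0 0;0.07 0.157 -0.357 -0.13 0 0 0;0.07 0.157 -0.357 -0.13 0 0 0;0.07 0.157 -0.357 -0.13 0 0 0;0.07 0.157 -0.357 -0.13 0 0 0;0.07 0.157 -0.357 -0.13 0 0 0;0.07 0.157 -0.357 -0.13 0 0 0;0.07 0.157 -0.357 -0.13 0 0 0;0.07 0.157 -0.357 -0.13 0 0 0;0.07 0.157 -0.357 -0.13 0 0 0'
python3 - <<'E'
from h import *
ctrl.get_image('wrist')
for k in ctrl.tip_of('wrist','salt_shaker')[:1]: print(round(k['p'],2),np.round(k['xy'],1),np.round(ray('wrist',k['xy'],0),4))
for k in ctrl.find_in('wrist','salt_shaker')[:1]: print(k['extent'])
shift((.465,-.13,.038),90)
E
```

```text
t: 16.4
tool_pos: [0.4633, -0.1335, 0.2389]
tool_rot: [-0.009, -3.141, 0.001]
contact_force: [-0.2, 1.1, -0.6]
opening: 0.07
grip_force: 0.0
0.88 [318.5 172.5] [ 0.4681 -0.1286  0.    ]
[299.4, 153.7, 339.8, 203.3]
shift [-3.000e-04  1.000e-04  2.009e-01] [ 0.0006  0.     -0.0006] rows 4.81656843764817 t 16.55 tcp [ 0.4647 -0.1303  0.2389]
```

```bash
python3 -m jog '0.07 -0.001 0.001 0.2 0 0 0;0.07 -0.001 0.001 0.2 0 0 0;0.07 -0.001 0.001 0.2 0 0 0;0.07 -0.001 0.001 0.2 0 0 0;0.07 -0.001 0.001 0.2 0 0 0;0.07 -0.001 0.001 0.2 0 0 0;0.03 -0.001 0.001 0.2 0 0 0;0.03 -0.001 0.001 0.2 0 0 0;0.03 -0.001 0.001 0.2 0 0 0;0.03 -0.001 0.001 0.2 0 0 0;0.03 -0.001 0.001 0.2 0 0 0;0.03 -0.001 0.001 0.2 0 0 0;0.03 -0.001 0.001 0.2 0 0 0' 25
```

```text
t: 17.63
tool_pos: [0.4683, -0.1306, 0.0424]
tool_rot: [0.001, 3.135, -0.003]
contact_force: [0.6, 1.9, 7.8]
opening: 0.0345
grip_force: 25.8
```

```bash
python3 -m jog '0.02 0 0 -0.2 0 0 0;0.02 0 0 -0.2 0 0 0;0.02 0 0 -0.2 0 0 0;0.02 0 0 -0.2 0 0 0;0.02 0 0 -0.2 0 0 0;0.02 -0.0255 0.361 -0.2 0 0 0;0.02 -0.0255 0.361 -0.2 0 0 0;0.02 -0.0255 0.361 -0.2 0 0 0;0.02 -0.0255 0.361 -0.2 0 0 0;0.02 -0.0255 0.361 -0.2 0 0 0;0.02 -0.0255 0.361 -0.2 0 0 0;0.02 -0.0255 0.361 -0.2 0 0 0;0.02 -0.0255 0.361 -0.2 0 0 0;0.02 -0.0255 0.361 -0.2 0 0 0;0.02 -0.0255 0.361 -0.2 0 0 0;0.02 -0.0255 0.361 -0.2 0 0 0'
python3 - <<'E'
from h import *
snap('wrist','w5.png')
shift((.491,.231,.111),90)
E
```

```text
t: 18.97
tool_pos: [0.4912, 0.2325, 0.2399]
tool_rot: [-0.004, 3.14, -0.0]
contact_force: [0.1, -0.6, -1.3]
opening: 0.0349
grip_force: 25.6
shift [ 0.0004 -0.0004  0.1287] [-0.0002  0.001   0.0004] rows 3.0875008144719542 t 19.0167 tcp [0.4913 0.2314 0.2397]
```

View pics/w5.png

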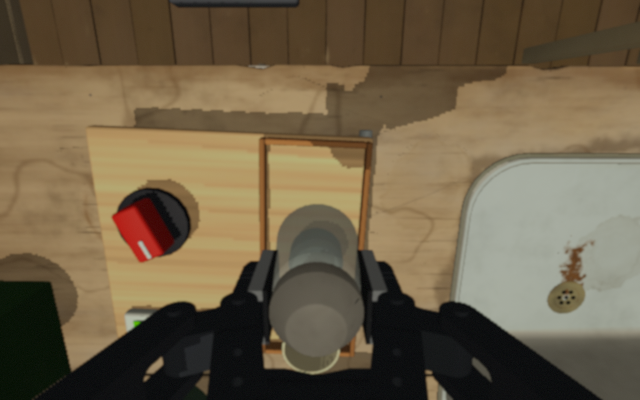

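```bash
python3 -m jog '0.02 0 0 0.123 0 0 0;0.02 0 0 0.123 0 0 0;0.02 0 0 0.123 0 0 0;0.02 0 0 0.128 0 0 0;0.02 0 0 0.131 0 0 0;0.02 0 0 0.131 0 0 0'; python3 -m jog '0.02 0 0 0.002 0 0 0;0.02 0 0 0.002 0 0 0'
```

```text
t: 19.52
tool_pos: [0.492, 0.2305, 0.1092]
tool_rot: [0.003, 3.141, 0.0]
contact_force: [-0.5, 0.3, -0.2]
opening: 0.0349
grip_force: 26.2
t: 19.68
tool_pos: [0.4927, 0.2314, 0.1084]
tool_rot: [0.002, 3.138, 0.002]
contact_force: [0.3, -1.1, -1.4]
opening: 0.0349
grip_force: 26.2
```

```bash
python3 -m jog '0.02 0 0 0.002 0 0 0;0.02 0 0 0.002 0 0 0'
```

```text
t: 19.85
tool_pos: [0.4928, 0.2316, 0.106]
tool_rot: [0.001, 3.138, 0.002]
contact_force: [0.3, 0.7, 4.5]
opening: 0.0348
grip_force: 26.8
```

```bash
python3 -m jog '0.06 0 0 0 0 0 0;0.06 0 0 0 0 0 0;0.06 0 0 0 0 0 0;0.06 0 0 0 0 0 0;0.06 0 0 -0.2 0 0 0;0.06 0 0 -0.2 0 0 0;0.06 0 0 -0.2 0 0 0;0.06 0 0 -0.2 0 0 0;0.06 0 0 -0.2 0 0 0;0.06 -0.058 -0.1 -0.2 0 0 0;0.06 -0.058 -0.1 -0.2 0 0 0;0.06 -0.058 -0.1 -0.2 0 0 0;0.06 -0.058 -0.1 -0.2 0 0 0;0.06 -0.058 -0.1 -0.2 0 0 0'
python3 - <<'E'
from h import *
im=snap('wrist','w6.png')
for th,z in dict(salt_shaker=.064,egg_cup=.064,corked_bottle=.064,bay=.064,knob_grip=.1,vial=.081,bubble=.081).items():
    for k in ctrl.tip_of('wrist',th)[:1]: print(th,round(k['p'],2),np.round(k['xy'],1),np.round(ray('wrist',k['xy'],z),4))
hsv=cv2.cvtColor(im,cv2.COLOR_RGB2HSV); m=((hsv[...,0]<8)|(hsv[...,0]>172))&(hsv[...,1]>200)&(hsv[...,2]>90)
n,l,s,c=cv2.connectedComponentsWithStats(m.astype(np.uint8)); i=1+s[1:,4].argmax(); print(s[i],c[i])
ys,xs=np.where(l==i); print(cv2.minAreaRect(np.c_[xs,ys].astype(np.float32)))
E
```

```text
t: 21.02
tool_pos: [0.5496, 0.13, 0.3034]
tool_rot: [-0.005, -3.14, -0.0]
contact_force: [0.1, 0.9, -0.6]
opening: 0.0597
grip_force: 0.0
salt_shaker 0.68 [415.2 111.6] [0.4886 0.2331 0.064 ]
egg_cup 0.63 [402.4 232.6] [0.6222 0.2302 0.064 ]
corked_bottle 0.61 [407.2 176.6] [0.5568 0.2308 0.064 ]
knob_grip 0.74 [273.  149.8] [0.5228 0.0906 0.1   ]
vial 0.62 [289.3 251.2] [0.638  0.1021 0.081 ]
bubble 0.62 [293.3 250.3] [0.637  0.1064 0.081 ]
[252 124  41  48 251] [275.34262948 142.58964143]
((272.6000061035156, 150.2000274658203), (49.19349670410156, 25.043960571289062), 63.43495178222656)
```

View pics/w6.png

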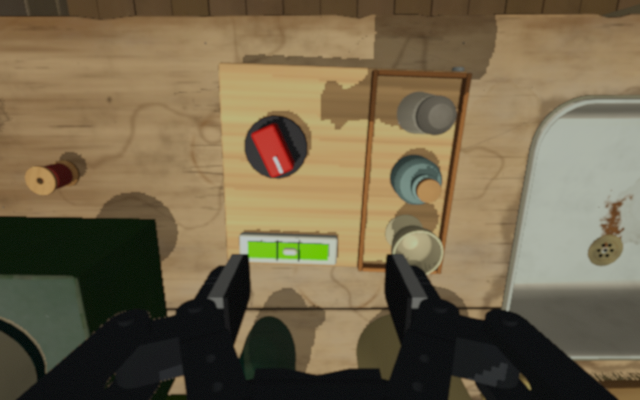

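```bash
python3 -m jog '0.05 0.0265 -0.041 0.1 0 0 -0.464;0.05 0.0265 -0.041 0.1 0 0 -0.464;0.05 0.0265 -0.041 0.1 0 0 -0.464;0.05 0.0265 -0.041 0.1 0 0 -0.464;0.05 0.0265 -0.041 0.175 0 0 -0.464;0.05 0.0265 -0.041 0.175 0 0 -0.464;0.05 0.0265 -0.041 0.175 0 0 -0.464;0.05 0.0265 -0.041 0.19 0 0 -0.464;0.05 0.0265 -0.041 0.195 0 0 -0.464;0.05 0.0265 -0.041 0.195 0 0 -0.464'
python3 - <<'E'
from h import *
snap('wrist','w7.png')
k=ctrl.tip_of('wrist','knob_grip');print(k)
if k: print(ray('wrist',k[0]['xy'],.1))
shift((.523,.0905,.1),116.6)
E
```

```text
t: 22.25
tool_pos: [0.5224, 0.0904, 0.109]
tool_rot: [0.722, -3.056, -0.0]
contact_force: [-0.4, 0.2, -0.5]
opening: 0.0502
grip_force: 0.0
[{'xy': [310.7, 281.6], 'p': 0.77}]
[0.52859551 0.09005564 0.1       ]
shift [0.0005 0.0004 0.0106] [-0.0008  0.0017 -0.0006] rows 0.2548840655118747 t 22.35 tcp [0.5236 0.0904 0.1106]
```

View pics/w7.png

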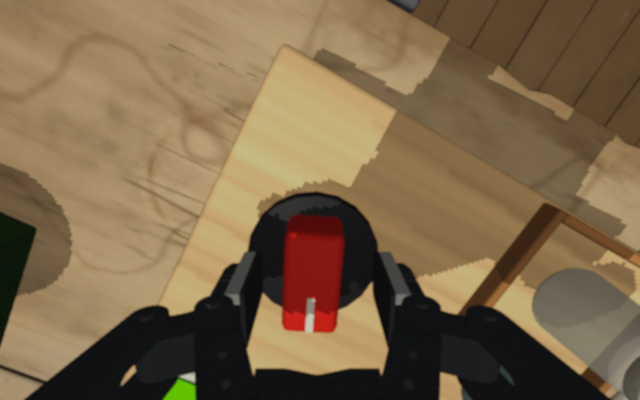

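```bash
python3 -m jog '0.05 0 0 0.003 0 0 0;0.05 0 0 0.006 0 0 0;0.05 0 0 0.006 0 0 0'; python3 -m jog '0.03 0 0 0 0 0 0;0.02 0 0 0 0 0 0;0.02 0 0 0 0 0 0;0.02 0 0 0 0 0 0' 50
```

```text
t: 22.6
tool_pos: [0.5228, 0.0902, 0.1031]
tool_rot: [-0.721, 3.058, -0.0]
contact_force: [0.1, -0.8, -0.6]
opening: 0.05
grip_force: 0.0
t: 22.93
tool_pos: [0.5237, 0.0892, 0.1037]
tool_rot: [-0.721, 3.056, -0.004]
contact_force: [2.5, -4.2, -0.0]
opening: 0.0231
grip_force: 51.4
```

```bash
python3 -m jog '0.03 0 0 0.002 0 0 0;0.03 0 0 0.002 0 0 0;0.03 0 0 0.004 0 0 0;0.03 0 0 0.004 0 0 0'; python3 -m jog '0.03 0 0 0.002 0 0 0;0.03 0 0 0.002 0 0 0'; python3 -m jog '0.03 0 0 0.002 0 0 0;0.03 0 0 0.002 0 0 0'
```

```text
t: 23.27
tool_pos: [0.5229, 0.09, 0.0991]
tool_rot: [-0.722, 3.057, -0.001]
contact_force: [0.2, -2.3, 3.9]
opening: 0.0303
grip_force: 1.6
t: 23.43
tool_pos: [0.523, 0.0898, 0.0972]
tool_rot: [-0.721, 3.057, -0.002]
contact_force: [-1.3, -3.6, 5.3]
opening: 0.0302
grip_force: 2.5
t: 23.6
tool_pos: [0.5231, 0.0897, 0.0957]
tool_rot: [-0.722, 3.057, -0.002]
contact_force: [-2.3, -3.7, 8.0]
opening: 0.0301
grip_force: 4.2
```

```bash
python3 -m jog '0.015 0 0 0 0 0 0;0.015 0 0 0 0 0 0;0.015 0 0 0.002 0 0 0;0.015 0 0 0.004 0 0 0;0.015 0 0 0.004 0 0 0' 60; python3 -m jog '0.015 0 0 0.002 0 0 0;0.015 0 0 0.002 0 0 0'
```

```text
t: 24.02
tool_pos: [0.5241, 0.0885, 0.0927]
tool_rot: [-0.721, 3.056, -0.006]
contact_force: [-2.0, -10.6, 10.3]
opening: 0.0229
grip_force: 63.0
t: 24.18
tool_pos: [0.5242, 0.0885, 0.0909]
tool_rot: [-0.721, 3.056, -0.006]
contact_force: [-1.9, -9.6, 12.3]
opening: 0.023
grip_force: 63.1
```

```bash
python3 -m jog '0.015 0 -0.0018 0 0 0 0;0.015 0 -0.0018 0 0 0 0;0.015 0 -0.0018 0 0 0 0'
cat >> h.py <<'E'
def bub():
    for n in ('scene','top','wrist'):
        im=ctrl.get_image(n); r={}
        for th in ('vial','bubble'):
            for k in ctrl.tip_of(n,th)[:1]: r[th]=ray(n,k['xy'],.081); print(n,th,round(k['p'],2),np.round(k['xy'],1),r[th].round(4))
        cv2.imwrite(f'pics/b_{n}.png',im[:,:,::-1])
E
python3 - <<'E'
from h import *
bub(); print(cam('scene')[0]['fx'],cam('top')[0]['fx'])
a=cv2.imread('pics/b_scene.png')[150:240,200:320]; b=cv2.imread('pics/b_top.png')[150:240,200:320]; 
cv2.imwrite('pics/b1.png',np.vstack([cv2.resize(x,(400,300),interpolation=cv2.INTER_CUBIC) for x in (a,b)]))
E
```

```text
t: 24.43
tool_pos: [0.5244, 0.0883, 0.0909]
tool_rot: [-0.721, 3.057, -0.001]
contact_force: [-3.3, -5.3, 11.2]
opening: 0.0229
grip_force: 63.3
scene vial 0.84 [268.3 196.1] [0.6045 0.0816 0.081 ]
top vial 0.78 [266.4 187.2] [0.6377 0.0811 0.081 ]
382.63184961135005 448.645178638671
```

View pics/b1.png

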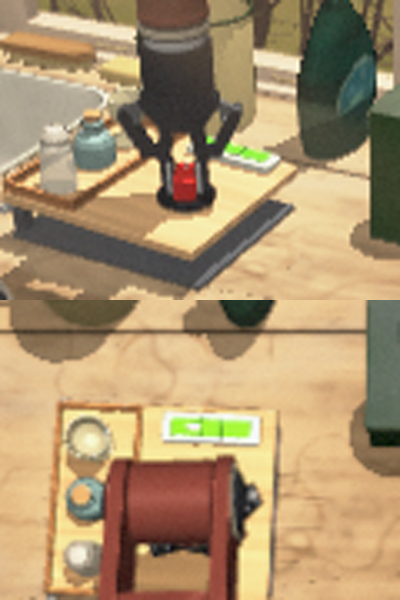

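```bash
cat >> h.py <<'E'
def prof(f=None):
    im=(cv2.imread(f)[:,:,::-1] if f else ctrl.get_image('top')).astype(int)
    u0,v0=proj('top',(.638,.102,.079)); print('vial proj',u0,v0)
    u,v=int(round(u0)),int(round(v0)); w=im[v-4:v+6,u-20:u+21]
    for c,n in ((0,'R'),(1,'G'),(2,'B')): print(n); print('\n'.join(' '.join('%3d'%x for x in r) for r in w[1:9,:,c])) if c!=1 else None
    return u-20,v-4
E
python3 - <<'E'
from h import *
print(prof('pics/b_top.png'))
E
python3 -m jog '0.015 0 0 -0.0006 0 0 0.12;0.015 0 0 -0.0012 0 0 0.24;0.015 0 0 -0.0018 0 0 0.36;0.015 0 0 -0.0024 0 0 0.48;0.015 0 0 -0.003 0 0 0.6;0.015 0 0 -0.0036 0 0 0.72;0.015 0 0 -0.0042 0 0 0.84;0.015 0 0 -0.0048 0 0 0.96;0.015 0 0 -0.005 0 0 1;0.015 0 0 -0.005 0 0 1'
```

```text
vial proj 260.90411211301785 187.2133187695876
R
179 182 247 246 247 247 247 244 238 246 246 245 245 245 244 243 242 243 242 231 242 243 242 244 247 247 247 247 246 246 245 245 244 241 240 241 244 247 247 247 247
178 176 247 247 247 247 247 243 237 246 232 196 195 197 201 215 215 219 202 166 200 213 229 226 226 224 240 239 240 239 238 241 246 246 245 245 240 225 247 246 247
202 186 246 247 247 247 247 246 244 239 185 166 163 162 167 173 161 150 138 127 166 172 179 181 171 157 189 191 192 190 194 194 198 195 215 248 238 211 247 247 246
203 189 247 247 247 247 247 247 246 237 170 160 163 165 188 230 239 238 227 175 162 166 167 165 154 132 167 167 168 170 169 170 169 170 208 247 240 225 247 247 247
213 191 247 247 247 246 246 248 246 238 172 165 166 165 168 205 240 242 235 157 168 167 165 166 150 116 167 165 168 166 167 167 167 171 211 247 242 228 247 247 246
215 179 247 247 247 247 247 247 247 238 172 164 163 161 161 169 188 191 179 136 166 165 167 163 147 112 168 169 168 168 168 168 169 183 228 247 241 227 248 247 247
213 179 247 247 247 247 242 231 247 237 181 198 227 218 190 200 173
[... 1031 characters left out ...]
8  58  55  58  57  59  78 182 248 230 121 139 137 139
 78  90 146 146 145 144 145 188 244 232  98  55  53  50  55  80 107 113 110  62  58  57  60  53  52  47  62  60  58  59  61  60  60 101 204 246 226 124 143 142 142
 75  94 147 147 147 149 139 181 245 232 130 152 198 182 139 136 103 102  94  69  82  79  77  78  72  48  62  56  54  64  57  60  56 125 228 247 229 124 143 142 140
 80 107 148 145 148 148 147 188 241 239 224 232 240 239 239 239 239 239 239 237 238 239 237 238 221 175 235 234 235 226 192 202 200 221 245 247 228 134 144 145 140
(241, 183)
t: 25.72
tool_pos: [0.5242, 0.0876, 0.0959]
tool_rot: [0.834, 3.028, -0.004]
contact_force: [-3.8, -7.6, 11.9]
opening: 0.0228
grip_force: 63.2
```

Run:
```python
from h import *
print(prof()); print(ctrl.get_obs()['contact_force'])
```

```text
vial proj 260.90411211301785 187.2133187695876
R
209 182 247 247 247 247 242 231 247 244 236 238 239 246 247 245 245 241 232 244 243 244 246 246 240 227 243 242 244 248 247 247 247 247 246 247 246 247 247 247 246
204 185 247 246 247 247 240 225 248 238 184 180 183 192 193 191 193 183 167 188 197 194 198 201 194 176 228 226 227 228 230 240 238 242 247 246 242 236 246 247 246
219 206 247 247 247 247 243 235 246 236 161 156 155 156 157 157 157 149 127 142 158 157 159 160 151 133 174 176 176 177 179 186 184 208 241 246 243 244 247 247 245
220 212 247 247 247 247 245 237 246 237 160 156 154 158 160 157 171 217 237 238 231 186 158 158 147 126 157 161 163 161 160 161 161 184 231 246 244 247 247 247 245
220 212 247 247 247 247 240 225 247 237 157 153 157 157 157 157 160 180 217 221 220 163 157 161 148 128 162 162 161 161 161 163 162 201 244 244 238 247 247 247 243
202 228 246 247 247 247 237 203 247 237 155 157 152 157 158 157 157 144 132 173 171 159 159 161 145 122 158 158 161 160 161 161 163 204 247 242 230 247 247 247 242
193 231 247 247 247 247 236 202 247 246 232 196 177 192 225 225 226
[... 925 characters left out ...]
107 144 144 144 146 140 187 246 226  55  45  51  50  46  46  61 124 190 191 174  73  48  54  51  53  54  53  53  53  52  55  54 156 243 240 192 137 136 138 133
 82 123 144 144 144 144 133 177 246 226  44  51  44  46  50  49  49  61  79  87  80  53  49  52  49  50  50  50  53  52  53  53  57 166 246 239 177 140 139 137 134
 81 125 149 147 145 145 136 176 246 241 220 165 123 147 191 191 192 170  78  98  97  94  89  65  69  74  75  73  73  71  42  55  56 160 247 240 172 139 141 139 130
 81 126 148 146 144 146 138 156 223 228 231 228 227 229 233 235 239 237 232 235 237 237 237 236 237 237 237 238 235 235 235 233 234 238 247 237 156 147 144 146 134
(241, 183)
[-3.91963848 -5.38774237 11.44382538]
```

```bash
cat >> h.py <<'E'
def cen():
    im=ctrl.get_image('top').astype(int); r=im[186:188,241:282,2].sum(0)[11:32]-105; r=np.clip(r-15,0,None); x=np.arange(11,32)
    print('bubble',(r*x).sum()/r.sum(), 'off mm +y',(21.5-(r*x).sum()/r.sum())*3.8,'row R',im[185,241:282,0],'t',ctrl.get_obs()['t'],ctrl.get_obs()['tool_pos'])
E
python3 - <<'E'
from h import *
cen(); snap('wrist','w8.png')
E
```

```text
bubble 20.99585062240664 off mm +y 1.9157676348547716 row R [202 186 247 247 247 246 241 225 248 239 187 184 185 191 192 195 190 186
 167 187 193 199 197 202 195 173 227 226 228 227 231 239 239 242 247 246
 241 235 247 247 246] t 25.8167 [0.52420388 0.08754216 0.09592213]
```

View pics/w8.png

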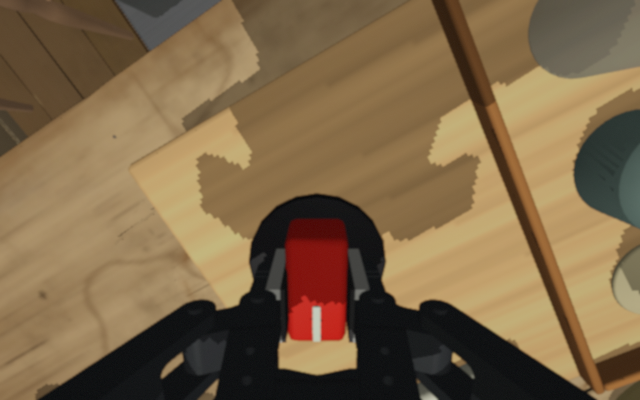

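```bash
sed -i 's/im\[186:188/im[187:189/; s/im\[185,241/im[186,241/' h.py
python3 - <<'E'
from h import *
cen()
E
python3 -m jog '0.015 0 0 0 0 0 0;0.015 0 0 0 0 0 0;0.015 0 0 0 0 0 0'
python3 - <<'E'
from h import *
cen()
E
```

```text
bubble 19.617293835068054 off mm +y 7.154283426741395 row R [217 208 247 247 246 247 243 235 247 237 161 154 158 158 156 156 157 143
 114 146 157 158 160 161 153 132 172 174 177 176 179 185 186 207 242 246
 243 244 247 247 246] t 25.9167 [0.52421182 0.08755781 0.09592945]
t: 26.17
tool_pos: [0.5242, 0.0876, 0.0959]
tool_rot: [0.832, 3.028, -0.003]
contact_force: [-4.1, -5.7, 11.6]
opening: 0.023
grip_force: 63.2
bubble 20.169683257918553 off mm +y 5.055203619909498 row R [218 207 247 247 247 247 243 234 247 236 160 156 159 156 157 157 158 141
 103 129 158 149 141 162 152 132 175 174 174 177 179 186 187 206 241 246
 244 245 247 247 245] t 26.2167 [0.52419298 0.08752956 0.09589597]
```

```bash
python3 -m jog '0.015 0 0 0 0 0 0;0.015 0 0 0 0 0 0;0.015 0 0 0 0 0 0;0.015 0 0 0 0 0 0;0.015 0 0 0 0 0 0;0.015 0 0 0 0 0 0;0.015 0 0 0 0 0 0;0.015 0 0 0 0 0 0;0.015 0 0 0 0 0 0;0.015 0 0 0 0 0 0;0.015 0 0 0 0 0 0;0.015 0 0 0 0 0 0'
python3 - <<'E'
from h import *
cen();prof()
E
```

```text
t: 27.22
tool_pos: [0.5242, 0.0876, 0.0959]
tool_rot: [0.832, 3.028, -0.003]
contact_force: [-4.4, -6.6, 12.1]
opening: 0.0227
grip_force: 63.2
bubble 20.163760424564064 off mm +y 5.077710386656557 row R [217 207 247 247 247 247 243 236 247 237 160 153 156 152 157 157 157 143
 103 128 156 149 142 163 152 134 175 175 175 176 177 185 186 207 241 245
 243 244 247 247 247] t 27.2667 [0.52420746 0.08755081 0.09591002]
vial proj 260.90411211301785 187.2133187695876
R
212 180 247 247 247 248 242 232 247 245 237 237 241 246 246 245 246 242 232 243 242 243 246 245 240 227 241 242 244 248 247 247 247 247 247 246 246 247 247 247 247
206 185 247 246 247 247 240 225 247 239 186 182 183 191 190 192 192 184 165 185 194 197 194 203 194 173 226 226 229 225 232 239 240 242 247 246 240 236 247 248 246
217 208 247 246 247 247 243 236 247 237 164 158 157 153 158 155 157 142 103 126 158 149 142 163 152 131 176 171 175 175 178 183 186 207 242 246 243 245 247 247 246
221 212 247 246 247 247 244 239 247 237 159 156 154 154 156 156 154 140 150 236 240 239 224 156 149 127 160 158 160 158 161 162 162 184 231 24
[... 1293 characters left out ...]
  51  51  53 126 225 243 210 140 143 141 141
 84 108 144 143 147 145 139 184 246 226  55  45  51  48  46  50  49  51 109 187 200 203 145  53  49  54  53  55  51  51  54  56  54 154 243 241 193 138 138 139 131
 81 124 144 143 143 141 135 177 246 226  48  49  46  46  45  45  49  48  60  82  92  94  64  50  49  43  53  49  54  52  57  53  59 158 246 239 177 140 142 140 134
 84 128 145 147 149 146 134 179 246 242 223 166 122 147 190 188 192 168  77 100  97  97  87  66  66  75  73  77  73  67  46  54  54 164 247 239 173 138 142 143 128
 81 126 145 148 147 147 134 155 224 228 233 230 225 229 232 236 239 237 232 236 237 237 237 235 236 237 238 235 234 233 235 235 233 238 247 238 155 146 146 145 134
```

```bash
python3 -m jog '0.015 0 0 -0.0006 0 0 0.12;0.015 0 0 -0.0013 0 0 0.24;0.015 0 0 -0.0013 0 0 0.26;0.015 0 0 -0.0013 0 0 0.26;0.015 0 0 -0.0013 0 0 0.26;0.015 0 0 -0.0013 0 0 0.26;0.015 0 0 -0.0013 0 0 0.26;0.015 0 0 -0.0013 0 0 0.26;0.015 0 0 -0.0013 0 0 0.26;0.015 0 0 -0.0013 0 0 0.26;0.015 0 0 -0.0013 0 0 0.26;0.015 0 0 -0.0013 0 0 0.26;0.015 0 0 -0.0013 0 0 0.26'
python3 - <<'E'
from h import *
cen()
im=ctrl.get_image('scene'); cv2.imwrite('pics/f_s.png',im[:,:,::-1]); a=im[150:240,200:320,::-1]; b=ctrl.get_image('top')[170:215,210:300,::-1]
cv2.imwrite('pics/f.png',np.vstack([cv2.resize(a,(540,405),interpolation=cv2.INTER_CUBIC),cv2.resize(b,(540,270),interpolation=cv2.INTER_CUBIC)])[:600])
E
```

```text
t: 28.4
tool_pos: [0.5239, 0.0875, 0.0971]
tool_rot: [1.217, 2.895, -0.004]
contact_force: [-4.1, -5.1, 11.4]
opening: 0.0229
grip_force: 63.2
bubble 21.144970414201183 off mm +y 1.3491124260355065 row R [218 213 247 247 247 246 245 239 247 236 155 156 156 154 155 153 157 141
 114 144 156 161 158 164 152 132 163 162 165 172 177 175 174 214 247 244
 239 247 246 246 245] t 28.45 [0.52394348 0.08745735 0.09709871]
```

View pics/f.png

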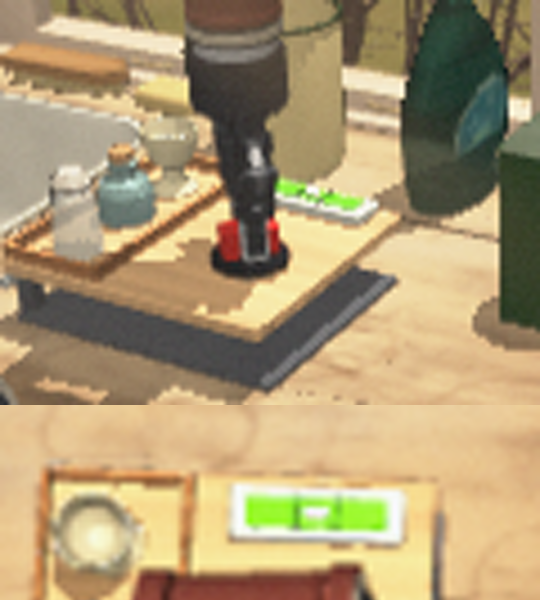

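```bash
python3 -c "
from h import *
cen(); print(ctrl.get_obs()['contact_force'], ctrl.finish_job())"
```

```text
bubble 21.14275147928994 off mm +y 1.357544378698222 row R [218 216 247 247 247 247 244 239 247 236 157 156 154 154 157 156 156 143
 116 149 152 160 157 164 152 132 163 161 165 173 172 177 177 212 246 243
 238 247 246 247 244] t 28.6 [0.52395794 0.08747352 0.09709505]
the job is handed in; nothing more can be done
[-5.4435097  -6.11963351 12.63768491] None
```

The job is handed in at about 28.6 s of the 72 s allowed: the salt shaker, egg cup and corked bottle stand upright in the bay, and the knob is held pressed at about 12 N (an estimated 4 mm in) with the bubble about 1 mm off centre by camera; no verdict came back.

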